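# Let the lime out of the rack into the steel tin

### The arm

A 7-joint arm with a two-finger parallel gripper is mounted at the origin on the work surface. World frame = base frame: x ahead of the robot, y to its left, z up, the work surface at z = 0. Lengths are in mm, angles in rad, forces in N, time in s.
With the tool pointing down it reaches from about 400 to 925 mm from the base axis. Payload 5.6 kg.
Tool frame: the origin (TCP) lies on the mounting face of the last link; the fingertips stand 173 mm ahead of it and the grasp point (between the pads) lies 155 mm ahead of it; z points along the fingers, y is the direction in which the jaws open and shut (so a half turn about z gives the same grasp; the last joint's range is limited). The gripper opens to 85 mm and grips with 20 to 120 N. Pads are 22 mm wide; open, the fingers measure 114 mm over their backs; the gripper's body (76 mm by 85 mm) begins 54 mm behind the grasp point. The pads swing forward as they close: fully open they stand 13 mm farther back than shut.
Start: joints at [1.085, 0.468, -0.012, 1.603, 0.006, 1.071, -0.056], TCP at [278.472, -587.329, 404.69] pointing down, gripper open.
Joint ranges: [-2.53, 2.53], [-0.31, 2.02], [-1.57, 1.55], [0.28, 2.44], [-1.29, 4.43], [0.15, 1.84], [-2.92, 2.92]. Speed limits (rad/s): [2.57, 2.57, 3.14, 3.14, 3.14, 3.14, 3.14].

### API

Orientations are given as a unit quaternion [x, y, z, w].
In Python, from rig import ctrl, get_image, calibration gives the robot as it stands.
- The arm moves only by the shell command python3 -m creep 'ROWS' [FORCE]. ROWS is text: rows parted by semicolons, each of 5 numbers parted by spaces: the opening, from 0 (shut) to 1 (fully open), then the shift along the tool's x, y, z in cm, then the turn about the tool's z in rad. In form: grip x y z roll; .... A call has exactly 10 rows; each row is the pose to reach, as a shift and turn from the pose measured when the call began, along the tool's axes at that moment; what a row does not reach only later rows make up. A row lasts 1/12 s, in which the tool goes at most 41.7 mm and 7.16 degrees, less where a joint would pass 70% of its speed; a pose out of reach is approached as far as the arm can. A call with a gripper value outside its range is refused whole. The fingers move at their own pace and stop on an object; FORCE is the grip in N (left out, the last holds). Time passes only in rows, so rows that repeat a pose let the fingers close, or fill a call up. It gives the time, the measured TCP pose, the force and the opening at its end, in the units of the state.
- ctrl.get_state(): the state, without advancing time (a new reading comes with each control period).
- get_image(name): name is "scene" or "top"; returns (picture, depth): 384x512x3 uint8, red, green, blue; 384x512 float32, mm along the optical axis (not along the pixel's ray), 0 where there is no reading.
- calibration(name): a dict with "fx", "fy", "cx", "cy" (pixels), "camera_from_world" (4x4, takes a point from world to camera coordinates). Camera axes: x right, y up, looking along -z (the intrinsics and any distortion apply to the point x, -y, -z); pixel columns grow to the right and rows downward; lengths in mm; the calibration is good to about 2 mm. A picture is of the moment at which its call begins. calibration takes no time and is no camera call.
- ctrl.close_job(): hands the job in, once; it reports no verdict.
The state is a dict: "time": time; "joint_positions": joint angles; "dq": joint speeds; "joint_torque": joint torques, N m; "ee_pos": TCP position; "orientation": TCP orientation; "wrist_force": force on the tool from outside, world axes, zero at the start; "ft_torque": the same for the moment, N m; "finger_gap": finger opening in mm.
Only numpy, scipy, OpenCV 4.12 (cv2) and the standard library are available. Lean on these libraries where they do the work, as an engineer would, in place of code of your own. Each camera call takes 0.05 s, during which the arm holds its last target. There are 200 camera calls.

### The job

Slide the low open steel tin along the counter until it sits under the mouth of the wooden lime rack, close against the rack's foot; then press down the flat paddle of the rack's rocking lever so that the gate at its other end lifts and the lime rolls into the tin, and let the lever rock back so the gate is shut again. Only push and press with the fingers: do not lift or tip the tin, do not touch the lime, and leave everything else on the counter and turntable where it is.

Things in the scene. Friction and masses are not known exactly. Their poses are not given: they have to be found in the camera images.
- rack: Fixed wooden lime rack, under 150 mm high. Origin on the counter straight below the chute's mouth. The chute (46 mm wide inside) rises 14 degrees along rack +y for 150 mm; the lime rolls out towards -y. Its foot, a 12 mm board, has its front edge at y = +12 mm, x = -125 to +40 mm; in front the counter is clear. Chute underside at the mouth: 54 mm up. The lever lies along rack x across the mouth, 108 mm up.
- catch (a point): Spot on the counter in front of the rack's foot, at rack (0, -52, 0) mm: with the tin centred here (4 mm short of touching the foot) the lime drops into it.
- mouth (a point): Centre of the lower edge of the chute's mouth, 60 mm above the counter, on the chute floor.
- rocker (a joint): Lever angle: 0 at rest, gate shut; 0.55 rad at its stop, paddle down and gate up. Pivot at rack (-85, -6, 108) mm, axis along rack y. It springs back to 0 when let go; the paddle needs about 2 N to start moving and about 6 N at the stop. The lime passes from about 0.42 rad.
- paddle (a point): Centre of the top face of the flat steel paddle, at the lever's end towards rack -x, 80 mm from the pivot; at rest at rack (-165, -6, 113) mm. Paddle 44 mm along the lever, 50 mm across, 5 mm thick; it moves with the lever, about 42 mm down over the full stroke.
- gate (a point): Lower edge of the steel gate plate (32 mm wide, 4 mm thick, 44 mm high) hanging from the lever's other end, 85 mm from the pivot, in front of the chute's mouth; at rest 8 mm above the chute floor. It moves with the lever.
- tin: Loose low round open tin of bare steel, 120 mm outside diameter, 38 mm high, upright sides, wall and base 3 mm thick, mass about 180 g. Origin at the centre of its underside. At the start it stands in front of the rack, its centre 90 to 170 mm short of the catch spot along rack -y and up to 70 mm to the side.
- lime_center (a point): Centre of the green lime, a ball of 38 mm diameter, resting in the chute against the gate.
- canister: Cream ceramic canister with closed lid, 94 mm diameter, 133 mm high, on the wooden turntable (300 mm diameter, top 28 mm above the counter). Origin at the centre of its underside. Bystander.
- gasket: Grey gasket ring, 96 mm outside diameter, 8 mm high, lying on the turntable. Origin at the centre of its underside. Bystander.
- separator: Aluminium cooker separator disc, 90 mm diameter, 4 mm thick, lying on the turntable. Origin at the centre of its underside. Bystander.
- whistle: Steel cooker whistle weight, 26 mm diameter, 48 mm high, standing on the counter on the robot's side of the rack, near the paddle. Origin at the centre of its underside. Bystander.
- funnel: Yellow plastic funnel standing on its wide mouth, 92 mm diameter, 90 mm high, on the counter beside the chute, on the side away from the robot. Origin at the centre of its wide mouth. Bystander.
- tumbler: Steel drinking tumbler, 70 mm rim diameter, 90 mm high, upright on the counter on the robot's side of the rack. Origin at the centre of its underside. Bystander.
Mind the look-alikes: they are no part of the job. Leave any pink look-alike of the tin alone.

How it is judged:
By the outcome, as a careful person would: the job done as asked, in the order asked, and still so for the second after the job is handed in, with the robot touching nothing.
It also fails if it takes over 61 s, if anything falls off the work surface, if the arm or the gripper's body presses on something with over 40 N, if the wrist force passes 120 N, or if a joint passes its speed limit or range.

## Working session

There is one attempt and no reset: what is moved stays moved. The work goes in short steps, Python scripts to look and compute and a shell command to move; the robot and the scene stay as the last step left them, time stands still between calls to the robot, and variables do not carry over. Pictures are saved under pics/ and viewed, about 8 in all and at most 12, crops included, and the job is handed in when it is done.

```bash
mkdir -p pics
cat > h.py <<'E'
import numpy as np, cv2
from rig import ctrl, get_image, calibration
def snap(n,f):
    p,d=get_image(n); cv2.imwrite(f'pics/{f}.png',p[:,:,::-1]); np.save(f'pics/{f}.npy',d); return p,d
def world(n,d,u,v):
    c=calibration(n); u=np.asarray(u,float);v=np.asarray(v,float)
    z=d[v.astype(int),u.astype(int)]
    P=np.stack([(u-c['cx'])/c['fx']*z,-(v-c['cy'])/c['fy']*z,-z,np.ones_like(z)],-1)
    return (P@np.linalg.inv(np.array(c['camera_from_world'])).T)[...,:3]
def proj(n,X):
    c=calibration(n); q=np.array(c['camera_from_world'])@np.append(X,1)
    return c['cx']-c['fx']*q[0]/q[2], c['cy']+c['fy']*q[1]/q[2]
E
python3 - <<'E'
from h import *
for n in('scene','top'): snap(n,n+'0'); print({k:v for k,v in calibration(n).items()})
a=cv2.imread('pics/scene0.png')
cv2.imwrite('pics/scene0b.png',cv2.resize(a,(800,600)))
a=cv2.imread('pics/top0.png')
cv2.imwrite('pics/top0b.png',cv2.resize(a,(800,600)))
print(ctrl.get_state())
E
```

```text
{'fx': 487.6023421542244, 'fy': 487.6023421542244, 'cx': 259.4020958164069, 'cy': 191.7311545524564, 'camera_from_world': array([[ 6.68349518e-01,  7.43818909e-01,  6.50789248e-03,
        -4.42937025e+02],
       [-4.00182225e-01,  3.52176442e-01,  8.46064974e-01,
         1.29736338e+02],
       [ 6.27027200e-01, -5.68071460e-01,  5.33040061e-01,
        -1.85884267e+03],
       [ 0.00000000e+00,  0.00000000e+00,  0.00000000e+00,
         1.00000000e+00]])}
{'fx': 419.67789845030853, 'fy': 419.67789845030853, 'cx': 247.238542485563, 'cy': 198.01600574407664, 'camera_from_world': array([[ 1.69982430e-02, -9.99851281e-01, -2.91115032e-03,
         5.33004364e+01],
       [ 9.90557258e-01,  1.64439420e-02,  1.36109939e-01,
        -5.87180580e+02],
       [-1.36041826e-01, -5.19729090e-03,  9.90689462e-01,
        -1.33120318e+03],
       [ 0.00000000e+00,  0.00000000e+00,  0.00000000e+00,
         1.00000000e+00]])}
{'time': 0.1, 'joint_positions': array([ 1.08502404,  0.46831857, -0.01158115,  1.60354092,  0.00597015,
        1.07140327, -0.05628235]), 'dq': array([ 1.35724510e-03, -1.90277377e-03, -6.33711396e-05, -1.78741175e-03,
        1.22825936e-03, -1.28913913e-03,  8.02784041e-04]), 'joint_torque': array([ 8.35571191e-04, -5.33523130e+01,  2.16185924e-02, -2.51967734e+01,
        1.15898348e-02,  4.32074929e-03,  2.94457766e-05]), 'ee_pos': array([ 278.34431566, -587.13739574,  403.81032995]), 'orientation': array([ 9.75602516e-01,  2.19542846e-01, -2.28405385e-04, -7.85277332e-04]), 'wrist_force': array([-0.7143463 ,  0.30809432, -0.57632991]), 'ft_torque': array([ 0.0276574 , -0.02745008,  0.02742029]), 'finger_gap': 85.60455317184318}
```

View pics/top0b.png

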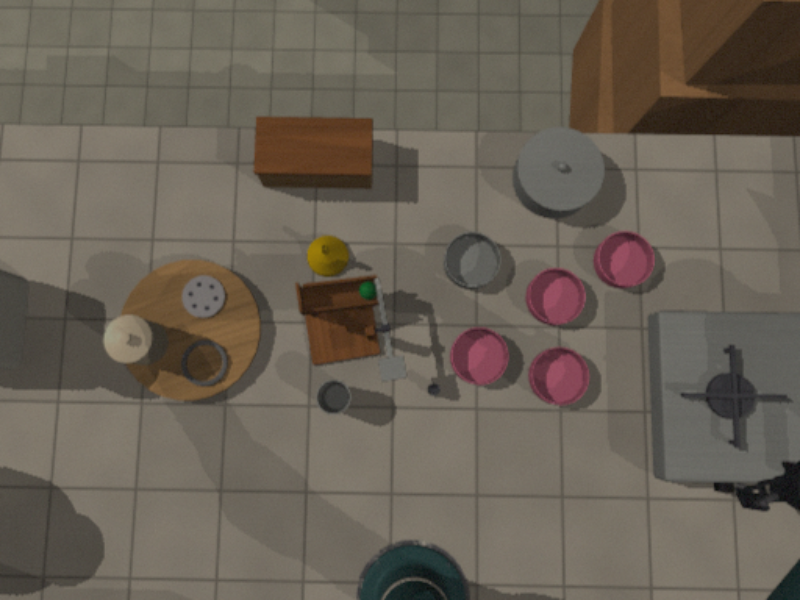

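View pics/scene0b.png

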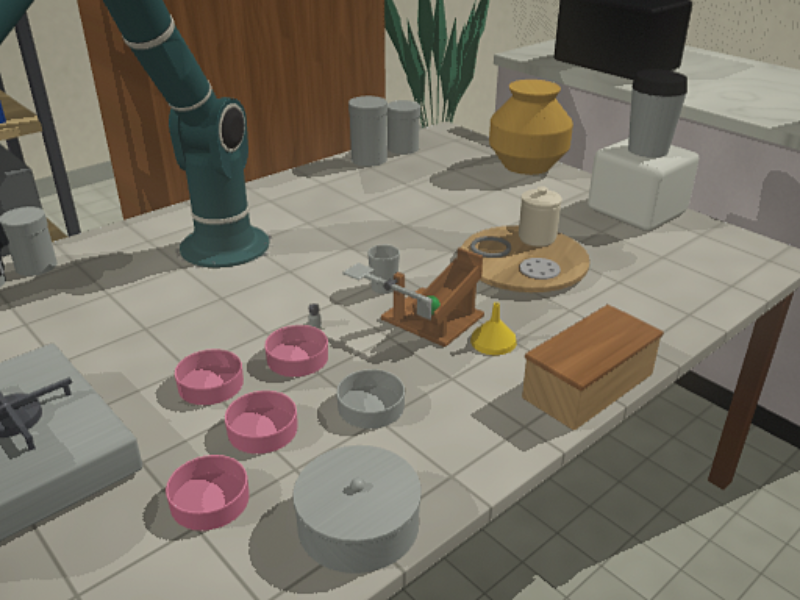

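The top view shows the steel tin at about (473,260), with the rack mouth at (375,292), paddle at (393,368), whistle at (434,389) and tumbler at (334,397). Pink look-alikes stand at (480,356), (556,296), (559,376) and (624,259). The scene view agrees. I'll zoom in to measure.

Run:
```python
from h import *
a=cv2.imread('pics/top0.png')[145:265,185:345]
cv2.imwrite('pics/c1.png',cv2.resize(a,(800,600),interpolation=cv2.INTER_CUBIC))
d=np.load('pics/top0.npy')
uu,vv=np.meshgrid(np.arange(512),np.arange(384))
W=world('top',d,uu,vv); np.save('pics/W.npy',W)
I=cv2.imread('pics/top0.png')
print('counter z',np.median(W[180:190,345:350,2]), W[230,300])
# tin: points near with z 25..45
def sel(x0,x1,y0,y1,z0,z1):
    m=(W[...,0]>x0)&(W[...,0]<x1)&(W[...,1]>y0)&(W[...,1]<y1)&(W[...,2]>z0)&(W[...,2]<z1)&(d>0)
    return W[m]
c=W[166,303];print('tin bottom',c)
P=sel(c[0]-80,c[0]+80,c[1]-75,c[1]+75,30,48)
(x,y),r=cv2.minEnclosingCircle(P[:,:2].astype(np.float32));print('tin',x,y,r,len(P),np.median(P[:,2]))
for n,(u,v) in dict(paddle=(251,235),lime=(235,186),whistle=(277,248),tumbler=(213,253),foot=(215,225),pivot=(245,209),gateend=(243,185),pink=(307,228)).items(): print(n,W[v,u].round(1))
p=W[235,251]; P=sel(p[0]-40,p[0]+40,p[1]-40,p[1]+40,95,130); print('paddle',len(P),P.mean(0),P.min(0),P.max(0)); print(cv2.minAreaRect(P[:,:2].astype(np.float32)))
```

```text
counter z 2.855194143495737 [ 486.49049285 -112.67555567   11.30875384]
tin bottom [ 703.27059522 -123.42223924    6.53666659]
tin 697.687255859375 -116.50064849853516 60.371238708496094 134 36.83445403845826
paddle [462.2  49.4 115.6]
lime [615.  101.8 102.1]
whistle [425.4 -34.5  50.9]
tumbler [406.4 172.7   8.7]
foot [498.4 168.5  10. ]
pivot [541.8  69.1 113.8]
gateend [617.1  76.7 111.2]
pink [ 4.943e+02 -1.374e+02 -4.000e-01]
paddle 255 [462.26354948  49.9427371  113.02690134] [434.74329802  21.58944485 107.18436574] [502.1686518   77.06311575 120.41275842]
((470.43304443359375, 51.23856735229492), (65.4033203125, 49.46861267089844), 10.482373237609863)
```

View pics/c1.png

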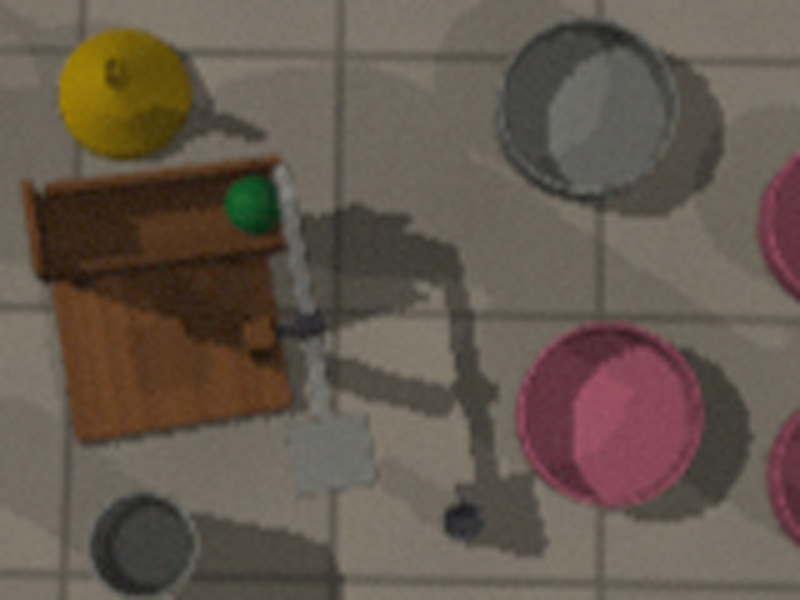

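```bash
cat >> h.py <<'E'
def ray(n,u,v,z):
    c=calibration(n); M=np.linalg.inv(np.array(c['camera_from_world']))
    r=M[:3,:3]@np.array([(u-c['cx'])/c['fx'],-(v-c['cy'])/c['fy'],-1]); o=M[:3,3]
    return o+r*(z-o[2])/r[2]
E
python3 - <<'E'
from h import *
def cr(x,y,z): return ray('top',185+x/5-.4,145+y/5-.4,z).round(1)
A=cr(290,402,12);B=cr(80,440,12);C=cr(272,262,12)
print('foot',A,B,C, 'yaw from A->C',np.arctan2(*(C-A)[[1,0]]),'B->A -> rack -y', np.arctan2(*(B-A)[[1,0]])-np.pi/2)
pc=[cr(x,y,113) for x,y in((290,422),(368,412),(377,485),(298,495))]
p=np.mean(pc,0);print('paddle',p,pc)
g=cr(283,168,112);print('lever end',g)
for nm,q in(('lev',g-p),):print(np.arctan2(q[1],q[0]),np.hypot(*q[:2]))
print('tin',cr(588,109,38),cr(498,109,38),cr(677,109,38),cr(588,18,38),cr(588,200,38))
print('whistle',cr(463,520,48),'tumbler',cr(145,545,90),'lime',cr(252,205,85),'pink',cr(610,415,38),'funnel',cr(115,75,90))
for yaw in(.12,.16,.18,.2):
    R=np.array([[np.cos(yaw),-np.sin(yaw)],[np.sin(yaw),np.cos(yaw)]])
    o1=p[:2]-R@[-165,-6]; o2=A[:2]-R@[-125,12]
    print(yaw,o1,o2,'catch',o1+R@[0,-52])
# scene
d=np.load('pics/scene0.npy');a=cv2.imread('pics/scene0.png')[145:285,190:345]
cv2.imwrite('pics/c2.png',cv2.resize(a,None,fx=5,fy=5,interpolation=cv2.INTER_CUBIC)[:600])
E
```

```text
foot [499.8  77.1  12. ] [472.4 215.2  12. ] [593.   90.9  12. ] yaw from A->C 0.1470005827956212 B->A -> rack -y 0.19586331421797065
paddle [461.5    48.575 113.   ] [array([480.2,  75.3, 113. ]), array([487.2,  27.7, 113. ]), array([442.7,  21.6, 113. ]), array([435.9,  69.7, 113. ])]
lever end [638.3  82.7 112. ]
0.1906699975411104 180.06319897469328
tin [ 695.  -116.7   38. ] [694.  -57.2  38. ] [ 696.  -175.5   38. ] [ 756.8 -116.8   38. ] [ 634.  -116.7   38. ]
whistle [423.6 -35.4  48. ] tumbler [404.2 164.   90. ] lime [619.2 102.4  85. ] pink [ 492.9 -130.8   38. ] funnel [700.9 191.4  90. ]
0.12 [624.59515167  74.28436602] [625.33762597  80.15032228] catch [630.82018645  22.65831695]
0.16 [623.43659252  80.78586779] [625.1152289   85.16804843] catch [631.72113926  29.45004906]
0.18 [622.76003187  84.01794177] [624.92881648  87.67257236] catch [632.06956969  32.85806975]
0.2 [622.01896936  87.23583905] [624.6923542   90.17286742] catch [632.34977456  36.272377  ]
```

View pics/c2.png

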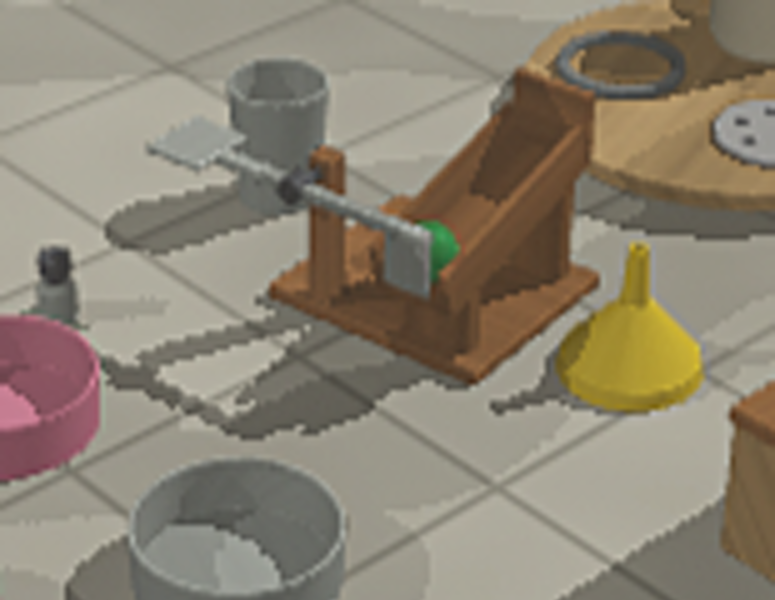

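Run:
```python
from h import *
def cr(x,y,z): return ray('top',185+x/5-.4,145+y/5-.4,z).round(1)
def cs(x,y,z): return ray('scene',190+x/5-.4,145+y/5-.4,z).round(1)
ang=lambda a,b: round(np.arctan2(*(b-a)[[1,0]]),3)
a,b=cs(272,290,12),cs(474,373,12); print('foot scene',a,b,ang(a,b),np.hypot(*(b-a)[:2]))
a,b=cs(272,298,0),cs(474,382,0); print('foot scene0',a,b,ang(a,b),np.hypot(*(b-a)[:2]))
pc=[cs(x,y,113) for x,y in((148,147),(186,118),(243,138),(204,167))];print(pc,np.mean(pc,0))
a,b=cs(225,155,111),cs(425,232,111);print('lever',a,b,ang(a,b))
a,b=cr(318,405,112),cr(285,172,112);print('levertop',a,b,ang(a,b))
a,b=cr(290,402,12),cr(268,262,12);print(a,b,ang(a,b))
a,b=cr(40,280,110),cr(285,245,75);print('chute',a,b,ang(b,a)-np.pi/2)
print('tin scene rim', cs(238,460,38),cs(130,540,38),cs(346,535,38))
W=world('scene',np.load('pics/scene0.npy'),*np.meshgrid(np.arange(512),np.arange(384)))
Wt=np.load('pics/W.npy')
for n,w in(('s',W),('t',Wt)):
  m=(abs(w[...,0]-695)<80)&(abs(w[...,1]+117)<75)&(w[...,2]>32)&(w[...,2]<44)
  print(n,m.sum(),cv2.minEnclosingCircle(w[m][:,:2].astype(np.float32)),cv2.fitEllipse(w[m][:,:2].astype(np.float32)))
  m=(abs(w[...,0]-461)<45)&(abs(w[...,1]-49)<45)&(w[...,2]>100)&(w[...,2]<125);print(m.sum(),w[m].mean(0),cv2.minAreaRect(w[m][:,:2].astype(np.float32)))
```

```text
foot scene [504.   75.5  12. ] [656.8 108.8  12. ] 0.215 156.3864763974174
foot scene0 [497.3  81.    0. ] [651.9 114.2   0. ] 0.212 158.12463438692907
[array([445.3,  24.4, 113. ]), array([432.1,  65.6, 113. ]), array([476. ,  76.6, 113. ]), array([487.7,  35.3, 113. ])] [460.275  50.475 113.   ]
lever [482.2  56.6 111. ] [631.2  88.3 111. ] 0.21
levertop [491.   58.4 112. ] [635.8  81.4 112. ] 0.158
[499.8  77.1  12. ] [593.   93.5  12. ] 0.174
chute [565.7 231.9 110. ] [595.3  81.2  75. ] 0.19420367320510334
tin scene rim [654.5 -77.6  38. ] [ 670.4 -167.    38. ] [744.9 -76.3  38. ]
s 273 ((700.4158325195312, -114.13921356201172), 62.440765380859375) ((700.1277465820312, -116.39010620117188), (115.5891342163086, 117.14006042480469), 41.136112213134766)
151 [468.99330957  49.51442438 115.01246135] ((473.3478088378906, 50.02666473388672), (66.26696014404297, 54.68724822998047), 9.426373481750488)
t 121 ((697.687255859375, -116.50064849853516), 60.371238708496094) ((696.73095703125, -116.73968505859375), (115.83731842041016, 116.39564514160156), 35.75959396362305)
261 [463.23004765  50.09698311 112.95597951] ((472.08795166015625, 51.544761657714844), (68.76933288574219, 49.46861267089844), 10.48237419128418)
```

Run:
```python
from h import *
def c8(x,y,z): return ray('top',x*.64-.2,y*.64-.2,z).round(1)
print('pink2',c8(556,295,38),c8(527,296,38),c8(586,296,38),'pot',c8(560,168,100),'pink1',c8(480,356,38))
W=np.load('pics/W.npy');I=cv2.imread('pics/top0.png').astype(int)
m=(I[...,2]-I[...,1]>60)&(W[...,2]>30)&(W[...,2]<46)
n,l=cv2.connectedComponents(cv2.dilate(m.astype(np.uint8),np.ones((3,3))))
for i in range(1,n):
  k=m&(l==i)
  if k.sum()>20: print(k.sum(),cv2.minEnclosingCircle(W[k][:,:2].astype(np.float32)))
print('pot top',W[107,358],W[125,358])
t=np.array([696.,-116.6]);c=np.array([632.5,35]);d=(c-t)/np.hypot(*(c-t));print(d,np.degrees(np.arctan2(d[1],d[0])),np.hypot(*(c-t)))
p=np.array([d[1],-d[0]])
for s in(-1,1):
  for back in(57,85):
    for w in(20,35,57): q=t-d*back+s*w*p; print(s,back,w,q.round(),'pink2',np.hypot(*(q-[643,-233])).round(1))
```

```text
pink2 [ 623.6 -291.9   38. ] [ 620.5 -231.    38. ] [ 622.5 -354.8   38. ] pot [ 878.4 -289.1  100. ] pink1 [ 492.8 -132.1   38. ]
pot top [ 883.99309983 -291.70901858   87.71114841] [ 828.30437725 -294.48609551   72.88502418]
[-0.38634275  0.92235529] 112.72712513914101 164.3618264683135
-1 57 20 [ 700. -177.] pink2 79.7
-1 57 35 [ 686. -183.] pink2 66.0
-1 57 57 [ 665. -191.] pink2 47.4
-1 85 20 [ 710. -203.] pink2 73.9
-1 85 35 [ 697. -209.] pink2 58.9
-1 85 57 [ 676. -217.] pink2 36.9
1 57 20 [ 736. -161.] pink2 117.7
1 57 35 [ 750. -156.] pink2 132.3
1 57 57 [ 771. -147.] pink2 153.8
1 85 20 [ 747. -187.] pink2 113.9
1 85 35 [ 761. -181.] pink2 128.9
1 85 57 [ 781. -173.] pink2 150.9
```

```bash
python3 -m creep '0.7 3.4 -1 0 -0.1; 0.7 6.8 -2 0 -0.2; 0.7 10.2 -3 0 -0.3; 0.7 13.6 -4 0 -0.4; 0.7 17 -5 0 -0.5; 0.7 20.4 -6 0 -0.6; 0.7 23.8 -7 0 -0.7; 0.7 27.2 -8 0 -0.8; 0.7 30.6 -9 0 -0.9; 0.7 34 -10 0 -1.0'
cat > go.py <<'E'
# usage: go.py x y z yawdeg_of_tool_y : prints shift (cm) in tool axes, roll
import sys; from h import *
from scipy.spatial.transform import Rotation as Ro
s=ctrl.get_state(); R=Ro.from_quat(s['orientation']); x,y,z,a=map(float,sys.argv[1:])
v=R.as_matrix()[:,1]; cur=np.degrees(np.arctan2(v[1],v[0])); r=-((a-cur+90)%180-90)
print('shift cm',(R.inv().apply(np.array([x,y,z])-s['ee_pos'])/10).round(2),'roll',round(np.radians(r),3),'t',s['time'],'j7',s['joint_positions'][6],'pos',s['ee_pos'].round(1),'F',s['wrist_force'].round(1),'gap',s['finger_gap'], 'tilt', R.as_matrix()[:,2].round(3))
E
python3 go.py 727 -190 300 22.7
```

```text
time: 0.93
ee_pos: [543.7, -349.8, 403.6]
orientation: [0.749, 0.662, 0.0, -0.001]
wrist_force: [0.3, -1.7, -1.2]
finger_gap: 59.8
shift cm [18.1  16.25 10.36] roll -0.519 t 0.9333 j7 0.26877418117085855 pos [ 543.7 -349.8  403.6] F [ 0.3 -1.7 -1.2] gap 59.781457750565465 tilt [-0.001  0.002 -1.   ]
```

```bash
python3 -m creep '0.7 2 2 0 -0.06; 0.7 4.5 4 0 -0.12; 0.7 7 6.2 0 -0.18; 0.7 9.5 8.5 1 -0.25; 0.7 12 10.8 3 -0.32; 0.7 14.5 13 5 -0.4; 0.7 17 15 7.5 -0.47; 0.7 18.1 16.2 10 -0.52; 0.7 18.1 16.25 10.4 -0.52; 0.7 18.1 16.25 10.4 -0.52'
python3 go.py 727 -190 175 22.7
```

```text
time: 1.77
ee_pos: [726.6, -188.7, 295.8]
orientation: [0.553, 0.833, -0.001, -0.004]
wrist_force: [-0.2, -0.3, 0.7]
finger_gap: 59.8
shift cm [-0.21  0.06 12.08] roll 0.002 t 1.7667 j7 0.3948461604124729 pos [ 726.6 -188.7  295.8] F [-0.2 -0.3  0.7] gap 59.764785624544714 tilt [-0.007  0.003 -1.   ]
```

```bash
python3 -m creep '0.7 0 0 1.5 0; 0.7 -0.2 0 3 0; 0.7 -0.2 0.1 5 0; 0.7 -0.2 0.1 7 0; 0.7 -0.2 0.1 9 0; 0.7 -0.2 0.1 10.5 0; 0.7 -0.2 0.1 11.3 0; 0.7 -0.2 0.1 11.6 0; 0.7 -0.2 0.1 11.6 0; 0.7 -0.2 0.1 11.6 0'
python3 - <<'E'
from h import *
for n in('top','scene'): snap(n,n+'1')
a=cv2.imread('pics/scene1.png')[130:330,190:390];b=cv2.imread('pics/top1.png')[110:310,200:400]
cv2.imwrite('pics/m1.png',cv2.resize(np.hstack([a,b]),(800,400),interpolation=cv2.INTER_CUBIC))
E
python3 go.py 632.5 35 180 22.7
```

```text
time: 2.6
ee_pos: [727.8, -190.1, 180.9]
orientation: [0.553, 0.833, -0.0, -0.003]
wrist_force: [-0.5, 1.1, 0.1]
finger_gap: 59.9
shift cm [24.44 -0.09  0.25] roll 0.002 t 2.7 j7 0.3642881672411725 pos [ 728.  -189.9  181.3] F [ 0.2 -0.2  0. ] gap 59.53723430305164 tilt [-0.005  0.003 -1.   ]
```

View pics/m1.png

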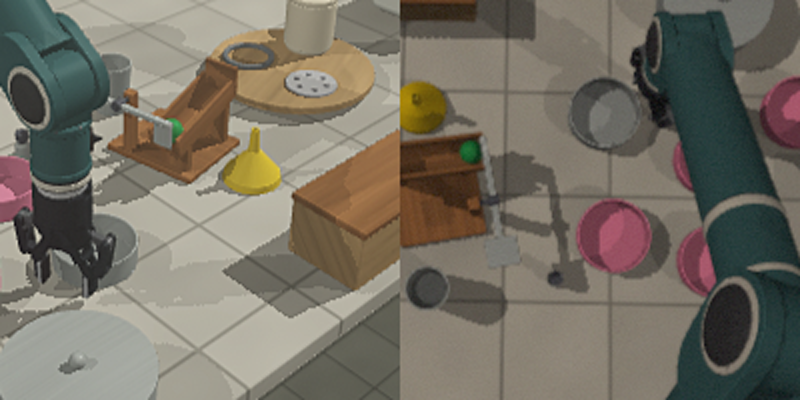

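```bash
python3 -m creep '0.7 0.5 0 0 0; 0.7 1.2 0 0 0; 0.7 2 0 0 0; 0.7 3 0 0 0; 0.7 4.2 0 0 0; 0.7 5.4 0 0 0; 0.7 6.6 0 0 0; 0.7 7.8 0 0 0; 0.7 9 0 0 0; 0.7 10 0 0 0' && python3 -m creep '0.7 1 0 0 0; 0.7 1.8 0 0 0; 0.7 2.6 0 0 0; 0.7 3.3 0 0 0; 0.7 3.9 0 0 0; 0.7 4.4 0 0 0; 0.7 4.7 0 0 0; 0.7 4.9 0 0 0; 0.7 5 0 0 0; 0.7 5 0 0 0'
cat > tin.py <<'E'
import sys; from h import *
f=sys.argv[1]; box=[float(v) for v in sys.argv[2:4]]
for n in('top','scene'):
  p,d=snap(n,n+f); w=world(n,d,*np.meshgrid(np.arange(512),np.arange(384)))
  s=p.astype(int); grey=(s.max(-1)-s.min(-1))<30
  m=(np.hypot(w[...,0]-box[0],w[...,1]-box[1])<78)&(w[...,2]>30)&(w[...,2]<44)&grey&(s.max(-1)>70)
  print(n,m.sum(),cv2.minEnclosingCircle(w[m][:,:2].astype(np.float32)),cv2.fitEllipse(w[m][:,:2].astype(np.float32)))
a=cv2.imread(f'pics/scene{f}.png')[130:290,190:350];b=cv2.imread(f'pics/top{f}.png')[140:300,200:360]
cv2.imwrite(f'pics/m{f}.png',cv2.resize(np.hstack([a,b]),(800,400),interpolation=cv2.INTER_CUBIC))
E
python3 tin.py 2 640 15; python3 go.py 632.5 35 180 22.7
```

```text
time: 3.53
ee_pos: [688.6, -96.0, 181.9]
orientation: [0.553, 0.833, -0.0, -0.003]
wrist_force: [0.3, -2.4, 1.3]
finger_gap: 59.8
time: 4.37
ee_pos: [669.1, -49.8, 182.0]
orientation: [0.553, 0.833, -0.0, -0.003]
wrist_force: [-0.0, 0.2, 0.1]
finger_gap: 59.8
top 69 ((641.9136962890625, 9.422697067260742), 59.935638427734375) ((642.208984375, 9.621103286743164), (115.91284942626953, 117.55270385742188), 94.61133575439453)
scene 147 ((645.535400390625, 10.645930290222168), 62.436710357666016) ((643.8048706054688, 9.657565116882324), (117.1886215209961, 119.39604187011719), 82.92516326904297)
shift cm [ 9.26 -0.09  0.26] roll 0.002 t 4.4667 j7 0.1419995240802445 pos [669.3 -50.  182.1] F [-0.5 -0.2 -0.7] gap 59.334796528240666 tilt [-0.005  0.004 -1.   ]
```

View pics/m2.png

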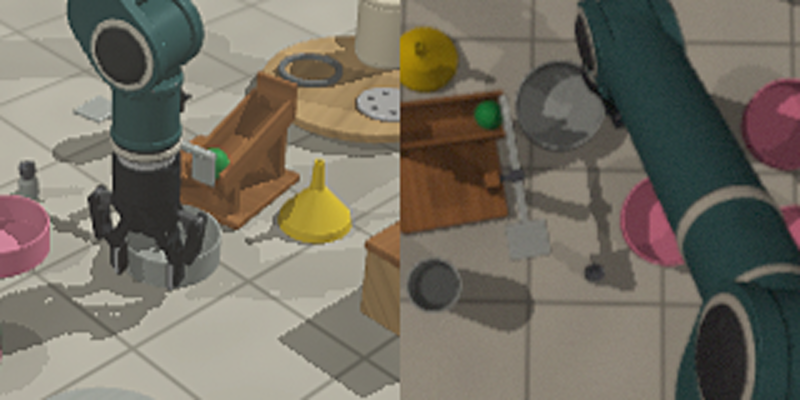

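```bash
python3 -m creep '0.7 0.3 0 0 0; 0.7 0.7 0 0 0; 0.7 1.1 0 0 0; 0.7 1.5 0 0 0; 0.7 1.8 0 0 0; 0.7 2.1 0 0 0; 0.7 2.3 0 0 0; 0.7 2.5 0 0 0; 0.7 2.6 0 0 0; 0.7 2.6 0 0 0'
python3 tin.py 3 632.5 35; python3 go.py 632.5 35 180 22.7
python3 - <<'E'
from h import *
b=cv2.imread('pics/top3.png')[160:250,225:345];a=cv2.imread('pics/scene3.png')[175:265,220:340]
cv2.imwrite('pics/c3.png',cv2.resize(np.vstack([a,b]),None,fx=3.3,fy=3.3,interpolation=cv2.INTER_CUBIC))
E
```

```text
time: 5.3
ee_pos: [659.1, -25.7, 182.2]
orientation: [0.553, 0.833, 0.0, -0.003]
wrist_force: [-0.1, -0.8, 0.5]
finger_gap: 59.9
top 48 ((631.7521362304688, 33.4073600769043), 60.02727127075195) ((631.9597778320312, 33.4477653503418), (114.78356170654297, 117.58696746826172), 118.85291290283203)
scene 131 ((644.0983276367188, 37.35420608520508), 65.11518096923828) ((635.381103515625, 34.047218322753906), (113.91715240478516, 120.19010925292969), 55.12389373779297)
shift cm [ 6.65 -0.09  0.26] roll 0.002 t 5.4 j7 0.10157583829725116 pos [659.2 -25.9 182.2] F [ 0.6  0.2 -0.1] gap 59.80012946019518 tilt [-0.005  0.004 -1.   ]
```

View pics/c3.png

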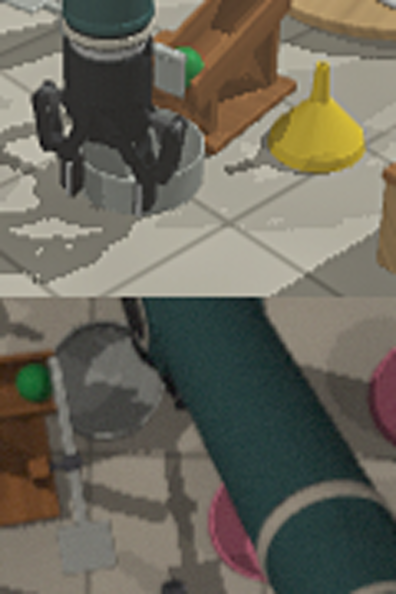

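```bash
python3 -m creep '0.7 0.05 0 0 0; 0.7 0.1 0 0 0; 0.7 0.15 0 0 0; 0.7 0.2 0 0 0; 0.7 0.25 0 0 0; 0.7 0.3 0 0 0; 0.7 0.35 0 0 0; 0.7 0.35 0 0 0; 0.7 0.35 0 0 0; 0.7 0.35 0 0 0'; python3 go.py 632.5 35 180 22.7
```

```text
time: 6.23
ee_pos: [657.8, -22.6, 182.3]
orientation: [0.553, 0.833, 0.0, -0.003]
wrist_force: [-0.3, -1.4, -0.3]
finger_gap: 59.8
shift cm [ 6.29 -0.09  0.26] roll 0.003 t 6.2333 j7 0.09603795711681201 pos [657.8 -22.6 182.3] F [-0.3 -1.4 -0.3] gap 59.753802828677706 tilt [-0.005  0.004 -1.   ]
```

```bash
python3 -m creep '0.7 -0.5 0 0 0; 0.7 -1.5 0 0 0; 0.7 -3 0 0 0; 0.7 -4.5 0 -0.5 0; 0.7 -6 0 -2.5 0; 0.7 -8 0 -5 0; 0.7 -10 0 -8 0; 0.7 -12 0 -11 0; 0.7 -13 0 -13 0; 0.7 -13 0 -13 0'; python3 tin.py 4 631 36; python3 go.py 461 49.5 310 100
```

```text
time: 7.07
ee_pos: [711.0, -148.9, 317.4]
orientation: [0.556, 0.831, 0.001, 0.002]
wrist_force: [0.9, -0.0, 0.8]
finger_gap: 59.8
top 72 ((630.534423828125, 36.68376922607422), 60.075721740722656) ((630.5999755859375, 36.58238983154297), (115.97300720214844, 116.09497833251953), 148.0807342529297)
scene 213 ((634.3154296875, 37.40122985839844), 64.20552825927734) ((633.054443359375, 36.44908142089844), (116.0753402709961, 118.03437805175781), 75.99935150146484)
shift cm [ 27.52 -15.38   0.38] roll -1.349 t 7.1667 j7 0.33638028460675323 pos [ 709.1 -145.1  312.2] F [-1.3  0.2 -1. ] gap 60.03294122003447 tilt [-0.004  0.003 -1.   ]
```

View pics/m4.png

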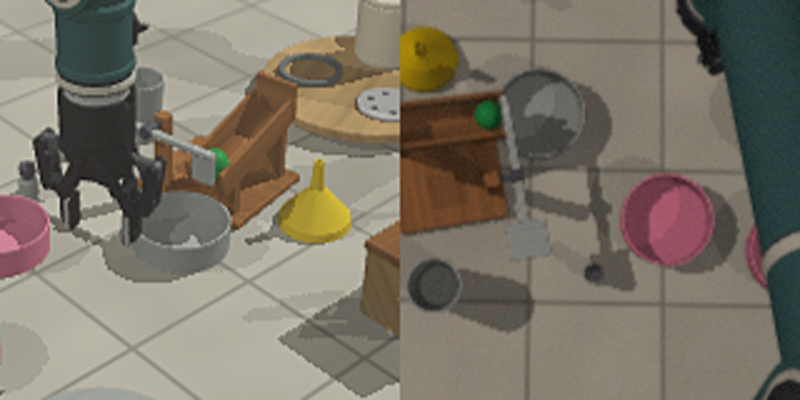

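```bash
python3 -m creep '0.5 2 -1.1 -1 -0.1; 0.3 5 -2.8 -1 -0.2; 0 8 -4.4 -1 -0.32; 0 11 -6.1 -1 -0.44; 0 14 -7.8 -1 -0.56; 0 17 -9.5 -1 -0.68; 0 20 -11.2 -1 -0.8; 0 23 -12.8 -1 -0.92; 0 26 -14.5 -1 -1.04; 0 27.5 -15.4 -1 -1.15'; python3 go.py 456 48.6 305 100
```

```text
time: 8.0
ee_pos: [456.9, 51.8, 322.5]
orientation: [0.007, 1.0, 0.002, -0.004]
wrist_force: [1.3, 0.2, 0.9]
finger_gap: -0.2
shift cm [ 0.07 -0.32  1.75] roll -0.189 t 8.0 j7 1.0184014406219988 pos [456.9  51.8 322.5] F [1.3 0.2 0.9] gap -0.1993593866979381 tilt [-0.009  0.003 -1.   ]
```

```bash
python3 -m creep '0 0.1 -0.3 0.3 -0.06; 0 0.1 -0.3 0.6 -0.12; 0 0.1 -0.3 1 -0.19; 0 0.1 -0.3 1.5 -0.19; 0 0.1 -0.3 2 -0.19; 0 0.1 -0.3 2.5 -0.19; 0 0.1 -0.3 2.9 -0.19; 0 0.1 -0.3 2.9 -0.19; 0 0.1 -0.3 2.9 -0.19; 0 0.1 -0.3 2.9 -0.19'; python3 go.py 456 48.6 243 100
```

```text
time: 8.83
ee_pos: [455.7, 49.0, 293.5]
orientation: [-0.088, 0.996, 0.002, -0.004]
wrist_force: [0.4, 0.5, -0.6]
finger_gap: 0.0
shift cm [-0.06 -0.07  5.05] roll 0.001 t 8.8333 j7 1.1403911981474582 pos [455.7  49.  293.5] F [ 0.4  0.5 -0.6] gap 0.02592381192185199 tilt [-0.009  0.003 -1.   ]
```

Run:
```python
from h import *
p,d=snap('scene','s5')
a=cv2.imread('pics/s5.png')[130:260,190:330]
cv2.imwrite('pics/c5.png',cv2.resize(a,None,fx=4.5,fy=4.5,interpolation=cv2.INTER_CUBIC))
```

```text
(no output)
```

View pics/c5.png

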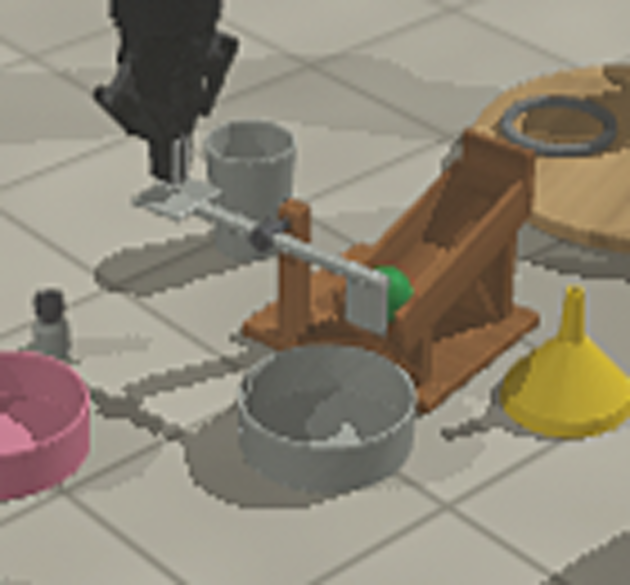

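The shut fingers at about (170,175) stand just above the paddle's middle at (175,197). The tin at (328,415) lies in front of the foot under the gate. Next I press.

```bash
python3 -m creep '0 0 0 0.4 0; 0 0 0 0.8 0; 0 0 0 1.2 0; 0 0 0 1.6 0; 0 0 0 2 0; 0 0 0 2.4 0; 0 0 0 2.8 0; 0 0 0 3.2 0; 0 0 0 3.6 0; 0 0 0 3.9 0'; python3 -m creep '0 0 0 0.2 0; 0 0 0 0.4 0; 0 0 0 0.6 0; 0 0 0 0.8 0; 0 0 0 0.9 0; 0 0 0 1 0; 0 0 0 1 0; 0 0 0 1 0; 0 0 0 1 0; 0 0 0 1 0'
python3 - <<'E'
from h import *
p,d=snap('scene','s6')
a=cv2.imread('pics/s6.png')[130:260,190:330]
cv2.imwrite('pics/c6.png',cv2.resize(a,None,fx=4.5,fy=4.5,interpolation=cv2.INTER_CUBIC))
E
```

```text
time: 9.72
ee_pos: [455.4, 49.2, 254.3]
orientation: [-0.088, 0.996, 0.002, -0.004]
wrist_force: [1.0, -0.2, 5.4]
finger_gap: 0.0
time: 10.55
ee_pos: [455.1, 49.3, 244.2]
orientation: [-0.088, 0.996, 0.002, -0.004]
wrist_force: [0.7, 0.1, 5.4]
finger_gap: 0.1
```

View pics/c6.png

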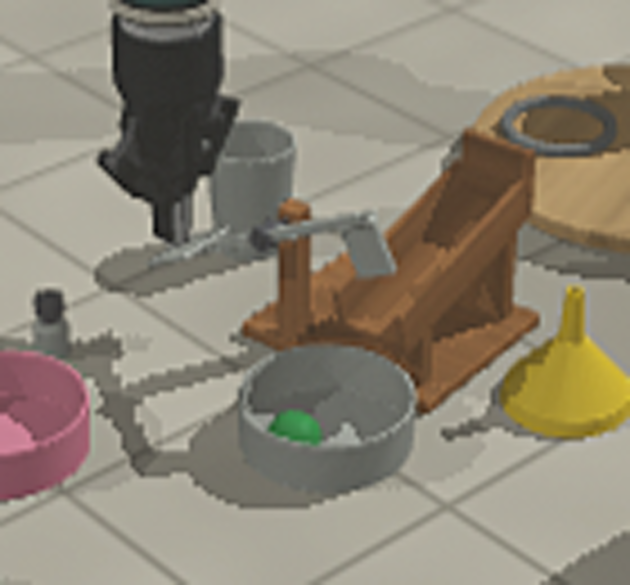

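The lever is rocked (gate up at (370,250)) and the lime is in the tin at (297,427). I'll raise the fingers slowly so the lever comes back, then retreat well clear.

```bash
python3 -m creep '0 0 0 -0.4 0; 0 0 0 -0.9 0; 0 0 0 -1.4 0; 0 0 0 -1.9 0; 0 0 0 -2.4 0; 0 0 0 -2.9 0; 0 0 0 -3.4 0; 0 0 0 -3.9 0; 0 0 0 -4.4 0; 0 0 0 -4.9 0'; python3 -m creep '0 0 0 -1 0; 0 0 0 -2 0; 0 0 0 -4 0; 0 0 0 -6 0; 0 0 0 -8 0; 0 0 0 -10 0; 0 0 0 -11 0; 0 0 0 -12 0; 0 0 0 -12 0; 0 0 0 -12 0'
python3 tin.py 7 631 36
python3 - <<'E'
from h import *
a=cv2.imread('pics/scene7.png')[130:260,190:330];b=cv2.imread('pics/top7.png')[130:270,190:330]
cv2.imwrite('pics/c7.png',np.hstack([cv2.resize(a,(400,371)),cv2.resize(b,(400,371))]))
E
```

```text
time: 11.43
ee_pos: [456.1, 49.2, 293.9]
orientation: [-0.088, 0.996, 0.002, -0.003]
wrist_force: [-0.5, -0.4, 0.6]
finger_gap: 0.3
time: 12.27
ee_pos: [456.8, 48.6, 413.8]
orientation: [-0.088, 0.996, 0.002, -0.003]
wrist_force: [0.0, 0.2, -0.7]
finger_gap: 0.2
top 57 ((631.0075073242188, 36.94157409667969), 60.01744079589844) ((631.2625122070312, 36.38970184326172), (115.03028869628906, 116.4431381225586), 131.99856567382812)
scene 271 ((632.6776123046875, 37.34739303588867), 62.90737533569336) ((633.6372680664062, 37.05436706542969), (115.66877746582031, 116.57935333251953), 48.836795806884766)
```

View pics/c7.png

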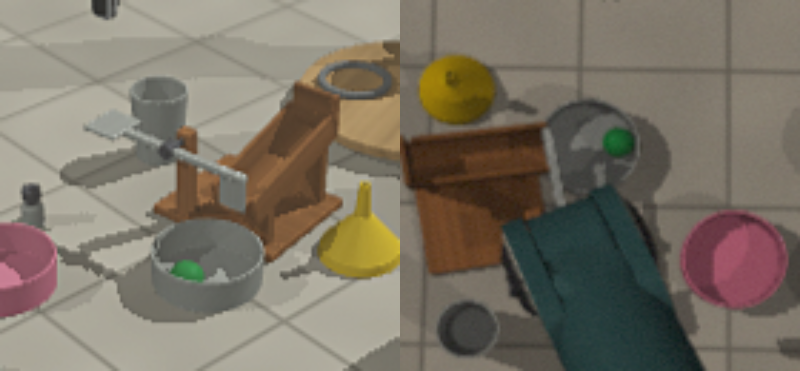

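The lever is back level with the gate shut at (232,190). The lime is in the tin, which hasn't moved, and the robot is clear of everything. I'm handing in the job.

```bash
python3 -c "
from rig import ctrl
print(ctrl.close_job())"
```

```text
the job is handed in; nothing more can be done
None
```

The job is done and was handed in at about 12.4 s on the robot's clock. I slid the steel tin to the rack with the part-open fingers, pressed the paddle down until the lime rolled out, then eased the lever back.

- **Tin:** it ended at about (631, 36.5) mm, within about 3 mm of my estimate of the catch spot. It did not move measurably when the lime dropped in. I never felt it touch the foot, so by my measurements it stands about 3 to 8 mm short of it, where the catch spot is 4 mm short.
- **Lime and lever:** the last picture shows the lime in the tin, the lever back at rest and the gate shut. The press peaked at about 5.4 N in the readings I took.
- **Bystanders:** the gasket, whistle, tumbler, funnel and nearest pink tin look unmoved in the last pictures. I did not re-measure their positions. The canister, separator and other pink tins were outside that last view, but the arm went nowhere near the turntable.
- **Disagreements:** the two cameras differ by about 2 mm on the tin's position. My readings of the rack's angle ranged from 0.15 to 0.21 rad, and I used 0.18.

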